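# Clamp a sample vial with a recessed thumbwheel

## Robot

A 7-joint arm with a two-finger parallel gripper is mounted at the origin on a cart in front of the work surface, level with it; the furniture and walls round the work are solid. World frame = base frame: x ahead of the robot, y to its left, z up, the work surface at z = 0. Lengths are in m, angles in rad, forces in N, time in s.
With the tool pointing down it reaches from about 0.425 to 1.025 m from the base axis. Payload 9.4 kg.
Tool frame: the origin (TCP) lies at the very end of the fingers, on their centre line; the grasp point (between the pads) lies 19 mm behind it; x points along the fingers, z is the direction in which the jaws open and shut, and the axes are right-handed (so a half turn about x gives the same grasp; the last joint's range is limited). The gripper opens to 85 mm and grips with 20 to 120 N. Pads are 22 mm wide; open, the fingers measure 114 mm over their backs; the gripper's body (76 mm by 85 mm) begins 54 mm behind the grasp point. The pads swing forward as they close: fully open they stand 13 mm farther back than shut.
Start: joints at [-1.217, 0.599, -0.003, 1.599, 0.002, 0.943, -0.08], TCP at [0.303, 0.659, 0.231] pointing down, gripper open.
Joint ranges: [-2.57, 2.57], [-0.35, 1.97], [-1.29, 1.29], [0.11, 2.56], [-1.05, 4.19], [0.11, 1.86], [-2.63, 2.63]. Speed limits (rad/s): [2.22, 2.22, 3.01, 3.01, 3.14, 3.14, 3.14].

## Interface

Orientations are given as a unit quaternion [x, y, z, w].
In Python, from cell import status, get_image, hand_in gives the robot as it stands. The module is installed in compiled form; this text tells all that it offers.
- The arm moves only by the tool carry_out, never from a script. Its arguments are lists of equal length, an entry for each row: "slide": the shift along the tool's x, y, z in mm, a list of three; "angular": the turn, a rotation vector about the tool's x, y, z in rad, a list of three. In form: {"slide": [[tx, ty, tz], ...], "angular": [[wx, wy, wz], ...]}. A call has 1 to 5 rows; each row shifts and turns the commanded pose from where the row before left it, along the tool's axes as they then stand; what a row does not reach is not made up. A row lasts 1/10 s, in which the tool goes at most 50 mm and 8.59 degrees, less where a joint would pass 70% of its speed; a pose out of reach is approached as far as the arm can. A call is refused whole if a number of a shift passes 50 or a number of a turn 0.15, either way. A call with a gripper value outside its range is refused whole. "jaw" is the closure in counts, from 0 (fully open) to 255 (shut), set as the call begins (left out, the last holds). The fingers move at their own pace and stop on an object; "newtons" is the grip in N (left out, the last holds). Time passes only in rows, so rows that do not move let the fingers close. It gives the time, the measured TCP pose, the force and the opening at its end, in the units of the state.
- status.sense(): the state, without advancing time (a new reading comes with each control period).
- get_image(name): name is "scene" or "top" or "wrist"; returns a dict with "color" (420x560x3 uint8, blue, green, red), "K" (3x3 intrinsics, pixels), "T" (4x4, takes a point from camera to world coordinates). Camera axes: x right, y down, z forward; pixel columns grow to the right and rows downward; lengths in m; the calibration is good to about 2 mm. The wrist camera is an equidistant fisheye: a pixel r from the principal point sees the ray r / f radians off the axis. A picture is of the moment at which its call begins. There is no depth.
- hand_in(): hands the job in, once; it reports no verdict.
The state is a dict: "time": time; "qpos": joint angles; "qd": joint speeds; "joint_torque": joint torques, N m; "position": TCP position; "tool_rot": TCP orientation; "wrist_force": force on the tool from outside, world axes, zero at the start; "ft_torque": the same for the moment, N m; "finger_gap": opening from 0.0 (shut) to 1.0 (fully open).
Only numpy, scipy, OpenCV 4.12 (cv2) and the standard library are available. Lean on these libraries where they do the work, as an engineer would, in place of code of your own. Each camera call takes 0.05 s, during which the arm holds its last target.

## Task

Stand the capped sample vial upright in the open bay of the vial holder on the worktop. Then, with a fingertip on the small exposed rim of the holder's thumbwheel, roll the wheel, pressing only lightly, until the sliding jaw holds the vial firmly in the V; do not push the jaw itself, do not squeeze the vial hard, and leave the beaker, crucible and tin nearby alone.

Things in the scene. Friction and masses are not known exactly. Their poses are not given: they have to be found in the camera images.
- vial: the only capped vial: glass, black screw cap, upright cylinder 26 mm in diameter, 59 mm high, about 35 g, standing on the worktop. Origin: centre of its underside, z along its axis.
- vial_holder: bench vial holder, screwed down: base plate 64 x 184 x 8 mm (x, y, z). Along its y: fixed V jaw (y -81 to -46 mm, top z 30), open bay (floor z 8), sliding jaw (34 mm wide, top z 30), grey wheel housing (56 mm wide, y 20 to 84, flat top z 47) with a thumbwheel in a 14 x 34 mm slot, standing 5 mm proud. Origin: centre of the underside, at worktop height.
- bay (a point): on the bay floor, where to put down the vial (its underside centre): 7 mm from the clamped place, towards the sliding jaw. With the jaw fully open the vial has at least 6 mm of room either way along holder y. Fingers closing along holder x clear both jaws if their tips stay above 32 mm over the worktop. Axes as the holder's.
- seat (a point): on the bay floor, where the centre of the vial's underside lies once the sliding jaw has pushed it home into the V; the V's smooth faces centre it. Axes as the holder's.
- rim_top (a point): nominal top of the exposed wheel rim, 52 mm over the worktop; axes as the holder's. Pushing the rim top along holder -y (to the V) closes the jaw. The wheel is out of true by about 0.8 mm, so the real rim is up to 0.8 mm higher or lower, and it does not give: feel for it. Drag of about 2.3 N at the rim holds it where it is left; several strokes are possible, lifting off between.
- wheel_rim: knurled steel rim of the thumbwheel, 40 mm in diameter, 12 mm wide, axle along holder x, 20 mm below rim_top. Origin on the axle, turns with the wheel. It needs some 3 to 8 N of pressing to roll without slipping; more than 25 N on it damages the bearing.
- jaw_face: sliding jaw: smooth black plastic face 28 x 4 mm on a block 34 x 10 mm, z 9 to 30 mm. Origin: middle of the face's back, at worktop height; the surface that meets the vial lies 4 mm further along holder -y. Moved only by the wheel (rack and pinion); pushing it with more than 5 N is forcing it. More than 30 N of it on the vial would crack the glass.
- thumbwheel (a joint): wheel angle, rad; 0 to 2.6, grows as the jaw closes; the jaw moves 10 mm per rad.
- jaw (a joint): travel of the sliding jaw, m; 0 = fully open, grows as it closes (along holder -y); at about 0.018 the face meets a vial that is home in the V, 0.026 would be shut without a vial. It starts between 0 and 0.004.
- beaker: bystander: small glass beaker, 47 mm wide, 59 mm high. Origin: centre of its underside.
- crucible: bystander: porcelain crucible with lid, 45 mm wide, 47 mm high. Origin: centre of its underside.
- open_tin: bystander: open round white tin, 56 mm wide, 30 mm high. Origin: centre of its underside.

How it is judged:
By the outcome, as a careful person would: the job done as asked, in the order asked, and still so for the second after the job is handed in, with the robot touching nothing.
It also fails if it takes over 61 s, if anything falls off the work surface, if the arm or the gripper's body presses on something with over 40 N, if the wrist force passes 120 N, or if a joint passes its speed limit or range.

## Working session

There is one attempt and no reset: what is moved stays moved. The work goes in short steps, Python scripts to look and compute and a tool call to move; the robot and the scene stay as the last step left them, time stands still between calls to the robot, and variables do not carry over. Pictures are saved under pics/ and viewed, and the job is handed in when it is done.

Besides the shell and the picture viewer there is one more tool, called after "Request:" by a JSON object that holds its "op" and its "data", one argument or row to a line. carry_out: Moves the arm, as the interface text tells. Its arguments: {"type":"object","properties":{"slide":{"type":"array"},"angular":{"type":"array"},"jaw":{"type":"number"},"newtons":{"type":"number"}},"required":["slide","angular"]}

```bash
mkdir -p pics; python3 - <<'E'
from cell import status,get_image
import cv2,numpy as np
s=status.sense();print(s)
for n in("scene","top","wrist"):
    d=get_image(n);cv2.imwrite(f"pics/{n}0.png",d["color"]);print(n,d["K"].tolist(),np.round(d["T"],4).tolist())
E
```

```text
{'time': 0.0, 'qpos': array([-1.21671729,  0.60015598, -0.00252844,  1.60012724,  0.001807  ,
        0.94290681, -0.07981135]), 'qd': array([-0.00092572, -0.00059382, -0.00134367,  0.00087061,  0.00016014,
       -0.00024022, -0.0003828 ]), 'joint_torque': array([-9.17535071e-04, -7.76448083e+01,  1.56469826e+00, -2.58011413e+01,
        1.23730372e-02,  9.20222781e-03,  2.27238900e-06]), 'position': array([0.30257219, 0.65832224, 0.23039583]), 'tool_rot': array([-0.38194455,  0.59574499,  0.3812437 ,  0.59486092]), 'wrist_force': array([-0.05504444,  0.61991704, -0.86026769]), 'ft_torque': array([0.02327528, 0.00269272, 0.00471035]), 'finger_gap': 0.9965485871909684}
scene [[539.9125486276289, 0.0, 281.5680851563926], [0.0, 539.9125486276289, 212.24455832373582], [0.0, 0.0, 1.0]] [[0.4608, -0.4039, 0.7903, -0.319], [-0.8874, -0.2192, 0.4054, -0.5749], [0.0095, -0.8882, -0.4594, 0.5721], [0.0, 0.0, 0.0, 1.0]]
top [[460.3455147728398, 0.0, 269.8048652273336], [0.0, 460.3455147728398, 219.6418782661285], [0.0, 0.0, 1.0]] [[-0.0274, -0.9932, 0.1129, 0.468], [-0.9995, 0.0255, -0.0181, -0.1157], [0.0151, -0.1133, -0.9934, 1.0864], [0.0, 0.0, 0.0, 1.0]]
wrist [[325.19226210127806, 0.0, 283.1171866815998], [0.0, 325.19226210127806, 206.50949313887628], [0.0, 0.0, 1.0]] [[0.4175, 0.866, 0.2751, 0.2333], [0.9087, -0.3973, -0.1284, 0.6899], [-0.0019, 0.3036, -0.9528, 0.3726], [0.0, 0.0, 0.0, 1.0]]
```

View pics/scene0.png

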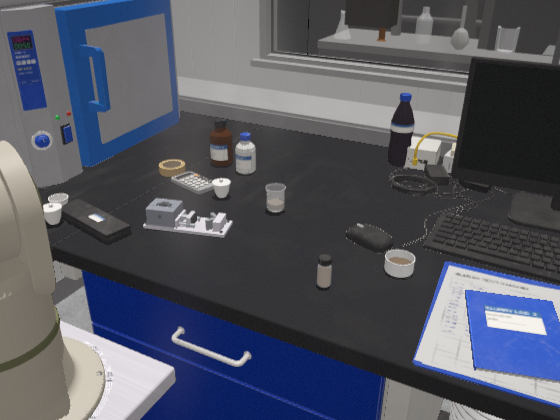

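View pics/top0.png

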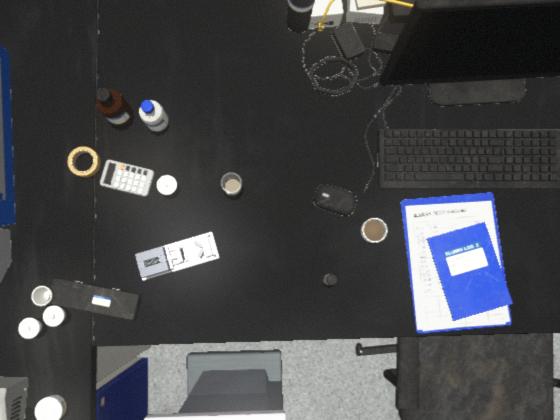

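View pics/wrist0.png

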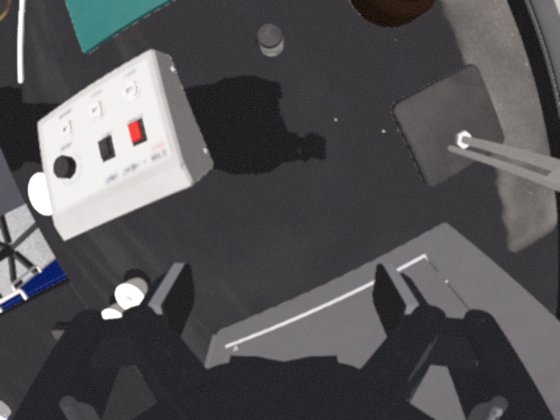

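The scene view shows the holder (about 190,218), vial (324,272), beaker (275,198), crucible (221,187) and tin (400,263). The top view shows the holder (177,255) and the vial (330,280). Next I'll enlarge crops.

```bash
python3 - <<'E'
import cv2,numpy as np
t=cv2.imread("pics/top0.png");s=cv2.imread("pics/scene0.png")
cv2.imwrite("pics/topA.png",cv2.resize(t[225:285,130:225],None,fx=8,fy=8,interpolation=cv2.INTER_CUBIC))
cv2.imwrite("pics/topB.png",cv2.resize(t[265:295,310:350],None,fx=10,fy=10,interpolation=cv2.INTER_CUBIC))
a=cv2.resize(s[190:245,140:240],None,fx=8,fy=8,interpolation=cv2.INTER_CUBIC)
cv2.imwrite("pics/scA.png",a)
cv2.imwrite("pics/scB.png",cv2.resize(s[250:295,305:345],None,fx=10,fy=10,interpolation=cv2.INTER_CUBIC))
E
```

```text
(no output)
```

View pics/topA.png

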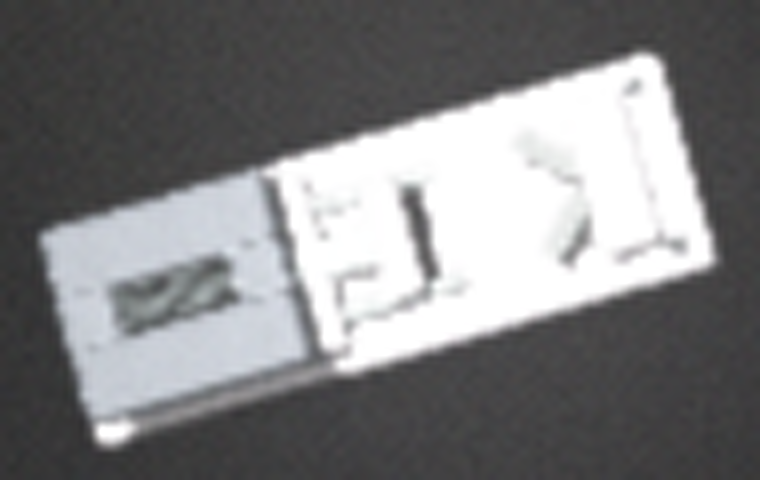

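View pics/topB.png

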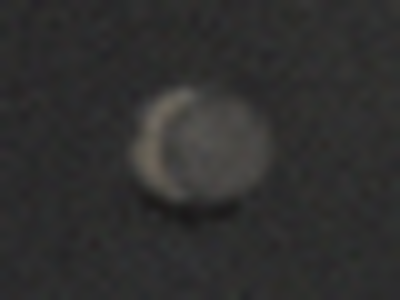

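View pics/scA.png

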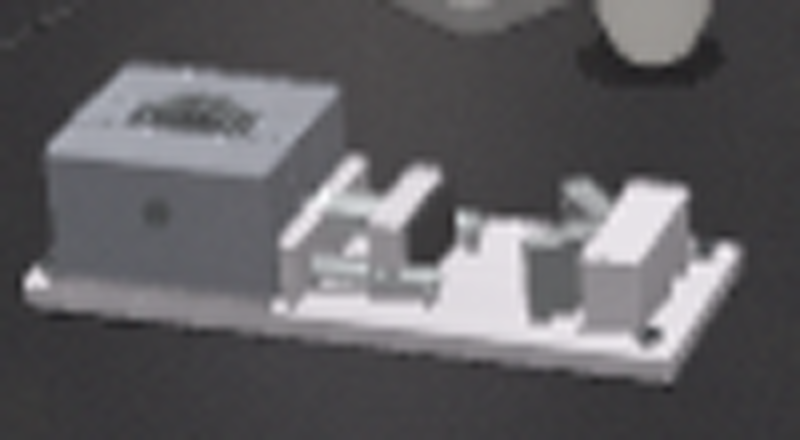

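View pics/scB.png

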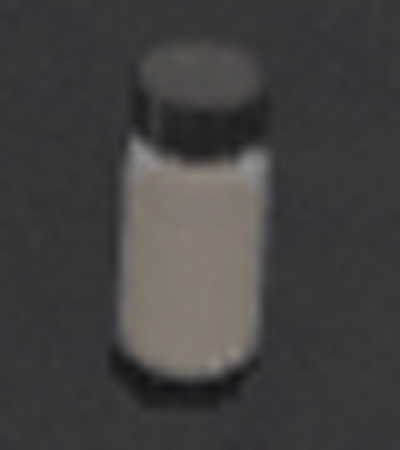

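```bash
cat > h.py <<'E'
import numpy as np
from scipy.spatial.transform import Rotation as R
CAM={}
CAM['scene']=(np.array([[539.9125,0,281.568],[0,539.9125,212.2446],[0,0,1]]),np.array([[0.4608,-0.4039,0.7903,-0.319],[-0.8874,-0.2192,0.4054,-0.5749],[0.0095,-0.8882,-0.4594,0.5721],[0,0,0,1]]))
CAM['top']=(np.array([[460.3455,0,269.8049],[0,460.3455,219.6419],[0,0,1]]),np.array([[-0.0274,-0.9932,0.1129,0.468],[-0.9995,0.0255,-0.0181,-0.1157],[0.0151,-0.1133,-0.9934,1.0864],[0,0,0,1]]))
def proj(c,P):
    K,T=CAM[c];p=np.linalg.inv(T)@np.append(P,1);u=K@p[:3];return u[:2]/u[2]
def ray(c,px,z):
    K,T=CAM[c];d=T[:3,:3]@np.linalg.inv(K)@[px[0],px[1],1];o=T[:3,3];return o+d*(z-o[2])/d[2]
E
python3 - <<'E'
from h import *
from scipy.optimize import least_squares
c=lambda u,f,x0,y0:((u[0]+.5)/f-.5+x0,(u[1]+.5)/f-.5+y0)
top=[((652,55),32,-92,8),((715,262),-32,-92,8),((42,235),28,84,47),((258,175),28,20,47),((312,355),-28,20,47),((97,418),-28,84,47)]
sc=[((48,155),-28,84,47),((268,178),-28,20,47),((342,88),28,20,47),((128,64),28,84,47),((672,383),-32,-92,0),((740,245),32,-92,8)]
obs=[('top',c(u,8,130,225),np.array(P)/1e3) for u,*P in top]+[('scene',c(u,8,140,190),np.array(P)/1e3) for u,*P in sc]
def w(p,P):
    a=p[2];return np.array([p[0]+np.cos(a)*P[0]-np.sin(a)*P[1],p[1]+np.sin(a)*P[0]+np.cos(a)*P[1],P[2]])
for sel in(('top',),('scene',),('top','scene')):
    O=[o for o in obs if o[0] in sel]
    f=lambda p:np.concatenate([proj(k,w(p,P))-u for k,u,P in O])
    r=least_squares(f,[.4,.1,.2]);print(sel,r.x);print(np.round(r.fun.reshape(-1,2),1).tolist())
print(ray('top',c((215,148),10,310,265),.059),ray('scene',c((202,72),10,305,250),.059))
print(ray('top',c((190,148),10,310,265),.0)) 
for n,k,px,z in(('beaker','top',(231,184),.03),('tin','top',(374,230),.03),('cruc','top',(167,185),.04)):print(n,ray(k,px,z))
E
```

```text
('top',) [0.51203247 0.08259223 0.2651219 ]
[[0.4, -0.3], [0.1, -0.0], [-0.3, -0.2], [0.3, -0.9], [0.2, 0.5], [-0.7, 1.0]]
('scene',) [0.50955319 0.07980059 0.27284462]
[[-0.9, -0.3], [-0.2, -0.2], [0.3, -0.3], [-0.2, -0.1], [0.6, 0.3], [0.5, 0.2]]
('top', 'scene') [0.51169494 0.08190326 0.2672352 ]
[[0.7, -0.3], [0.4, 0.0], [-0.0, -0.0], [0.6, -0.8], [0.5, 0.7], [-0.4, 1.2], [-1.0, -1.1], [-0.4, -0.8], [0.2, -0.9], [-0.2, -0.7], [0.1, -0.3], [0.3, -0.3]]
[ 0.44801934 -0.26659806  0.059     ] [ 0.44686633 -0.26969868  0.059     ]
[ 0.44703431 -0.26938979  0.        ]
beaker [ 0.67384457 -0.04693204  0.03      ]
tin [ 0.55777842 -0.37513948  0.03      ]
cruc [0.67316112 0.09944746 0.04      ]
```

```bash
cat >> h.py <<'E'
H=np.array([0.5117,0.0819]);TH=0.2672
def hw(x,y):
    c,s=np.cos(TH),np.sin(TH);return np.array([H[0]+c*x-s*y,H[1]+s*x+c*y])
def wh(p):
    c,s=np.cos(TH),np.sin(TH);d=np.array(p[:2])-H;return np.array([c*d[0]+s*d[1],-s*d[0]+c*d[1]])
def yaw(q):
    z=R.from_quat(q).as_matrix()[:,2];return np.arctan2(z[1],z[0])
def plan(target,yz,state,n=None):
    """straight line; final tool: x down, z axis at world yaw yz"""
    p=np.array(state['position']);q=R.from_quat(state['tool_rot'])
    z=np.array([np.cos(yz),np.sin(yz),0]);x=np.array([0,0,-1.]);y=np.cross(z,x)
    g=R.from_matrix(np.stack([x,y,z],1))
    rv=(q.inv()*g).as_rotvec();d=np.array(target)-p
    m=n or int(max(np.ceil(np.linalg.norm(d)/.048),np.ceil(np.abs(rv).max()/.145),1))
    print('rows',m,'dist',np.linalg.norm(d).round(4),'rv',rv.round(4))
    cur=q
    for i in range(m):
        loc=cur.inv().apply(d/m)*1e3
        print((np.round(loc,1)+0).tolist(),(np.round(rv/m,4)+0).tolist())
        cur=cur*R.from_rotvec(rv/m)
E
python3 - <<'E'
from h import *
from cell import status
s=status.sense()
print(R.from_quat(s['tool_rot']).as_matrix().round(3),yaw(s['tool_rot']))
c=hw(0,-25)
for yz in (TH,TH+np.pi): plan([*c,.25],yz,s)
E
```

```text
[[-0.    -0.909  0.417]
 [-0.001  0.417  0.909]
 [-1.    -0.    -0.001]] 1.1401109455351415
rows 534 dist 25.6113 rv [ 8.729e-01 -1.100e-03  6.000e-04]
[0.0, -30.9, -36.7] [0.0016, 0.0, 0.0]
[0.0, -31.0, -36.6] [0.0016, 0.0, 0.0]
[0.0, -31.0, -36.6] [0.0016, 0.0, 0.0]
[0.0, -31.1, -36.5] [0.0016, 0.0, 0.0]
[0.0, -31.1, -36.5] [0.0016, 0.0, 0.0]
[0.0, -31.2, -36.4] [0.0016, 0.0, 0.0]
[0.0, -31.2, -36.4] [0.0016, 0.0, 0.0]
[0.0, -31.3, -36.3] [0.0016, 0.0, 0.0]
[0.0, -31.4, -36.3] [0.0016, 0.0, 0.0]
[0.0, -31.4, -36.2] [0.0016, 0.0, 0.0]
[0.0, -31.5, -36.2] [0.0016, 0.0, 0.0]
[0.0, -31.5, -36.1] [0.0016, 0.0, 0.0]
[0.0, -31.6, -36.1] [0.0016, 0.0, 0.0]
[0.0, -31.7, -36.0] [0.0016, 0.0, 0.0]
[0.0, -31.7, -36.0] [0.0016, 0.0, 0.0]
[0.0, -31.8, -35.9] [0.0016, 0.0, 0.0]
[0.0, -31.8, -35.9] [0.0016, 0.0, 0.0]
[0.0, -31.9, -35.8] [0.0016, 0.0, 0.0]
[0.0, -32.0, -35.8] [0.0016, 0.0, 0.0]
[0.0, -32.0, -35.7] [0.0016, 0.0, 0.0]
[0.0, -32.1, -35.7] [0.0016, 0.0, 0.0]
[0.0, -32.1, -35.6] [0.0016, 0.0, 0.0]
[0.0, -32.2, -35.6] [0.0016, 0.0, 0.0]
[0.0, -32.2, -35.5] [0.0016, 0.0, 0.0]
[0.0, -32.3,
[... 28230 characters left out ...]
.0042, 0.0, 0.0]
[0.0, 47.8, -3.8] [-0.0042, 0.0, 0.0]
[0.0, 47.8, -3.6] [-0.0042, 0.0, 0.0]
[0.0, 47.8, -3.4] [-0.0042, 0.0, 0.0]
[0.0, 47.9, -3.1] [-0.0042, 0.0, 0.0]
[0.0, 47.9, -2.9] [-0.0042, 0.0, 0.0]
[0.0, 47.9, -2.7] [-0.0042, 0.0, 0.0]
[0.0, 47.9, -2.5] [-0.0042, 0.0, 0.0]
[0.0, 47.9, -2.3] [-0.0042, 0.0, 0.0]
[0.0, 47.9, -2.1] [-0.0042, 0.0, 0.0]
[0.0, 47.9, -1.9] [-0.0042, 0.0, 0.0]
[0.0, 47.9, -1.7] [-0.0042, 0.0, 0.0]
[0.0, 47.9, -1.5] [-0.0042, 0.0, 0.0]
[0.0, 47.9, -1.3] [-0.0042, 0.0, 0.0]
[0.0, 47.9, -1.1] [-0.0042, 0.0, 0.0]
[0.0, 48.0, -0.9] [-0.0042, 0.0, 0.0]
[0.0, 48.0, -0.7] [-0.0042, 0.0, 0.0]
[0.0, 48.0, -0.5] [-0.0042, 0.0, 0.0]
[0.0, 48.0, -0.3] [-0.0042, 0.0, 0.0]
```

```bash
sed -i "s/    cur=q$/    assert m<40\n    cur=q/" h.py; python3 - <<'E'
from h import *
from cell import status
s=status.sense()
plan([*hw(0,-.025),.25],TH,s)
E
```

```text
rows 14 dist 0.6385 rv [ 8.729e-01 -1.100e-03  6.000e-04]
[-1.3, -31.9, -32.6] [0.0624, -0.0001, 0.0]
[-1.3, -33.9, -30.5] [0.0624, -0.0001, 0.0]
[-1.3, -35.7, -28.3] [0.0624, -0.0001, 0.0]
[-1.4, -37.4, -26.1] [0.0624, -0.0001, 0.0]
[-1.4, -39.0, -23.7] [0.0624, -0.0001, 0.0]
[-1.4, -40.4, -21.2] [0.0624, -0.0001, 0.0]
[-1.4, -41.6, -18.6] [0.0624, -0.0001, 0.0]
[-1.4, -42.7, -16.0] [0.0624, -0.0001, 0.0]
[-1.4, -43.6, -13.3] [0.0624, -0.0001, 0.0]
[-1.4, -44.3, -10.6] [0.0624, -0.0001, 0.0]
[-1.4, -44.9, -7.8] [0.0624, -0.0001, 0.0]
[-1.4, -45.3, -5.0] [0.0624, -0.0001, 0.0]
[-1.4, -45.5, -2.1] [0.0624, -0.0001, 0.0]
[-1.4, -45.6, 0.7] [0.0624, -0.0001, 0.0]
```

Request:
{"op": "carry_out", "data": {
  "slide": [
    [-1.3,-31.9,-32.6],
    [-1.3,-33.9,-30.5],
    [-1.3,-35.7,-28.3],
    [-1.4,-37.4,-26.1],
    [-1.4,-39,-23.7]
  ],
  "angular": [
    [0.062,0,0],
    [0.062,0,0],
    [0.062,0,0],
    [0.062,0,0],
    [0.062,0,0]
  ]
}}

```text
time: 0.65
position: [0.3802, 0.4423, 0.2379]
tool_rot: [-0.284, 0.647, 0.284, 0.647]
wrist_force: [0.8, 0.2, -0.1]
finger_gap: 0.998
```

Request:
{"op": "carry_out", "data": {
  "slide": [
    [-1.4,-40.4,-21.2],
    [-1.4,-41.6,-18.6],
    [-1.4,-42.7,-16],
    [-1.4,-43.6,-13.3],
    [-1.4,-44.3,-10.6]
  ],
  "angular": [
    [0.062,0,0],
    [0.062,0,0],
    [0.062,0,0],
    [0.062,0,0],
    [0.062,0,0]
  ]
}}

```text
time: 1.15
position: [0.4578, 0.2281, 0.2451]
tool_rot: [-0.181, 0.683, 0.181, 0.684]
wrist_force: [-0.0, 0.5, -0.1]
finger_gap: 0.995
```

Request:
{"op": "carry_out", "data": {
  "slide": [
    [-1.4,-44.9,-7.8],
    [-1.4,-45.3,-5],
    [-1.4,-45.5,-2.1],
    [-1.4,-45.6,0.7],
    [0,0,0]
  ],
  "angular": [
    [0.062,0,0],
    [0.062,0,0],
    [0.062,0,0],
    [0.062,0,0],
    [0,0,0]
  ]
}}

```text
time: 1.65
position: [0.5214, 0.0522, 0.2511]
tool_rot: [-0.093, 0.701, 0.091, 0.702]
wrist_force: [-0.7, 0.4, 0.2]
finger_gap: 0.999
```

```bash
python3 - <<'E'
from h import *
from cell import status,get_image
import cv2
s=status.sense();print(s['time'],s['position'],wh(s['position']),yaw(s['tool_rot'])-TH)
d=get_image("wrist");cv2.imwrite("pics/w1.png",d["color"]);np.savez("w1.npz",K=d['K'],T=d['T'])
E
```

```text
1.65 [0.52138796 0.05220129 0.25108542] [ 0.00150277 -0.03120275] -0.005468001287642743
```

View pics/w1.png

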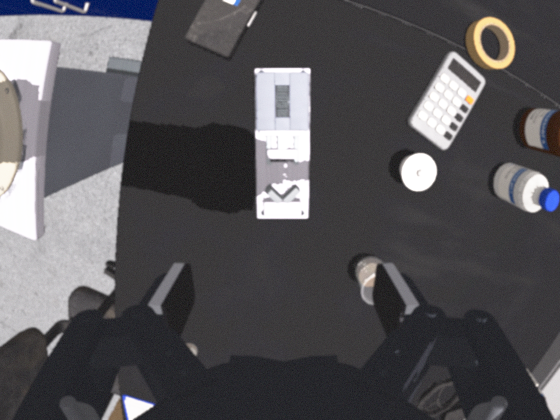

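```bash
cat >> h.py <<'E'
def wray(px,z,f):
    d=np.load(f);K,T=d['K'],d['T'];v=np.array([px[0]-K[0,2],px[1]-K[1,2]]);r=np.hypot(*v);t=r/K[0,0]
    dc=np.array([np.sin(t)*v[0]/r,np.sin(t)*v[1]/r,np.cos(t)]);dw=T[:3,:3]@dc;o=T[:3,3];return o+dw*(z-o[2])/dw[2]
E
python3 - <<'E'
import cv2
a=cv2.imread('pics/w1.png')[62:222,245:325]
cv2.imwrite('pics/w1c.png',cv2.resize(a[:80],None,fx=7,fy=7,interpolation=cv2.INTER_CUBIC))
cv2.imwrite('pics/w1d.png',cv2.resize(a[80:],None,fx=7,fy=7,interpolation=cv2.INTER_CUBIC))
E
```

```text
(no output)
```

View pics/w1c.png

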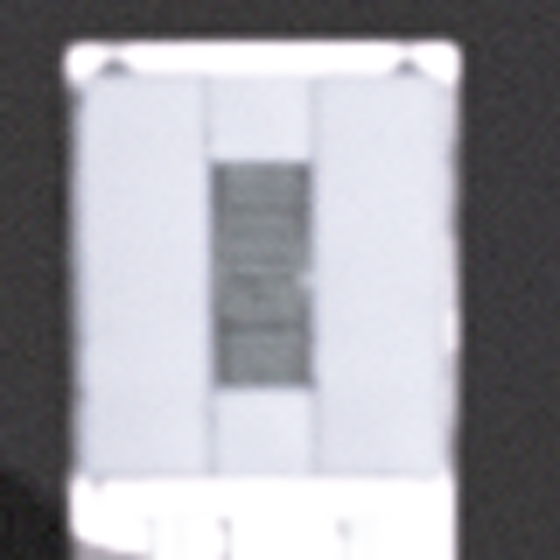

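View pics/w1d.png

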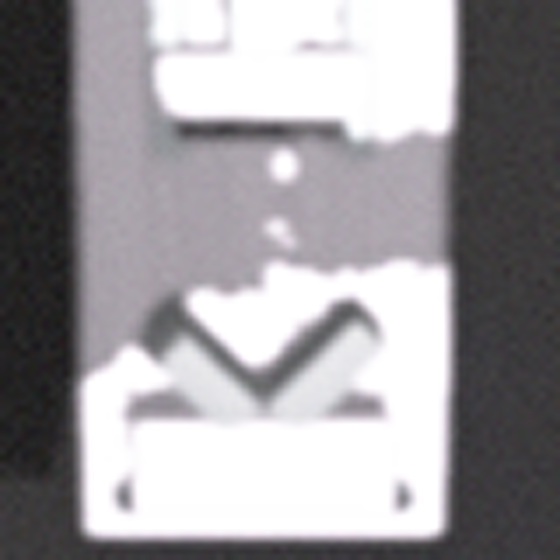

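```bash
python3 - <<'E'
from h import *
F='w1.npz'
def g(n,u,z,oy):
    px=((u[0]+.5)/7-.5+245,(u[1]+.5)/7-.5+oy);print(n,(wh(wray(px,z/1e3,F))*1e3).round(1))
g('hous -28,84',(80,75),47,62);g('28,84',(457,75),47,62);g('-28,20',(75,478),47,62);g('28,20',(452,478),47,62)
g('pl -32,-92',(80,538),8,142);g('32,-92',(448,538),8,142)
g('slot top',(262,163),47,62);g('slot bot',(262,385),47,62)
g('blk front',(262,120),30,142);g('face',(262,135),30,142)
g('face L',(178,130),30,142);g('face R',(345,130),30,142)
g('V vert',(262,375),30,142);g('V vert lower',(262,365),8,142);g('V l',(180,298),30,142);g('V r',(345,300),30,142);g('fixed jaw back?',(130,420),30,142)
g('bay dot1',(283,165),8,142);g('bay dot2',(278,232),8,142)
print(wh([.4475,-.268]))
E
```

```text
hous -28,84 [-25.1  81.2]
28,84 [31.  80.9]
-28,20 [-26.7  19.7]
28,20 [30.4 19.3]
pl -32,-92 [-31.9 -93.9]
32,-92 [ 34.4 -94.3]
slot top [ 1.9 67.3]
slot bot [ 1.7 33.5]
blk front [  1.4 -14.7]
face [  1.4 -17.1]
face L [-12.2 -16.2]
face R [ 14.8 -16.4]
V vert [  1.1 -57.4]
V vert lower [  1.1 -61.8]
V l [-12.2 -44.2]
V r [ 14.9 -44.7]
fixed jaw back? [-20.9 -65.1]
bay dot1 [  4.9 -26.2]
bay dot2 [  4. -38.]
[-0.15430654 -0.32053259]
```

```bash
python3 - <<'E'
from h import *
from cell import status
s=status.sense()
plan([*hw(0.001,-.120),.19],TH,s)
E
```

```text
rows 3 dist 0.1103 rv [-0.001   0.0003  0.0011]
[20.3, -30.7, -0.1] [-0.0003, 0.0001, 0.0004]
[20.3, -30.7, -0.1] [-0.0003, 0.0001, 0.0004]
[20.3, -30.7, -0.1] [-0.0003, 0.0001, 0.0004]
```

Request:
{"op": "carry_out", "data": {
  "slide": [
    [20,-30,0],
    [20,-30,0],
    [20,-30,0],
    [0,0,0]
  ],
  "angular": [
    [0,0,0],
    [0,0,0],
    [0,0,0],
    [0,0,0]
  ]
}}

```text
time: 2.1
position: [0.5433, -0.0308, 0.1884]
tool_rot: [-0.095, 0.702, 0.094, 0.7]
wrist_force: [-0.6, 0.2, 0.7]
finger_gap: 1.003
```

```bash
python3 - <<'E'
from h import *
from cell import status,get_image
import cv2
s=status.sense();print(s['time'],s['position'],wh(s['position']),yaw(s['tool_rot'])-TH)
d=get_image("wrist");cv2.imwrite("pics/w2.png",d["color"]);np.savez("w2.npz",K=d['K'],T=d['T']);print(wh(d['T'][:2,3]),d['T'][2])
E
```

```text
2.1 [ 0.54327691 -0.0308285   0.18841908] [ 0.00069246 -0.11706552] 0.0018773067328869963
[ 0.00168886 -0.04071094] [-0.00301558  0.30412834 -0.9526263   0.33047492]
```

View pics/w2.png

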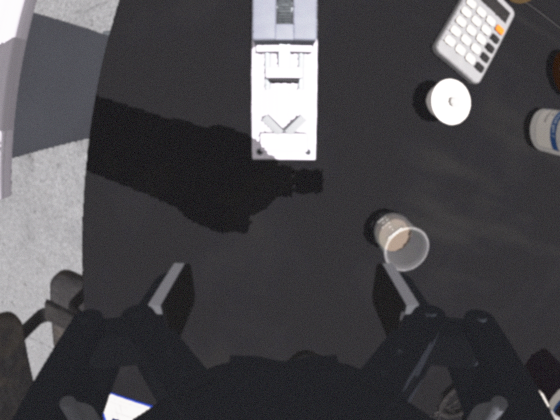

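```bash
python3 - <<'E'
import cv2
a=cv2.imread('pics/w2.png')[38:163,240:330]
cv2.imwrite('pics/w2c.png',cv2.resize(a[10:],None,fx=7,fy=5,interpolation=cv2.INTER_CUBIC) if 0 else cv2.resize(a[0:85],None,fx=7,fy=7,interpolation=cv2.INTER_CUBIC))
cv2.imwrite('pics/w2d.png',cv2.resize(a[60:],None,fx=8,fy=8,interpolation=cv2.INTER_CUBIC))
E
```

```text
(no output)
```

View pics/w2c.png

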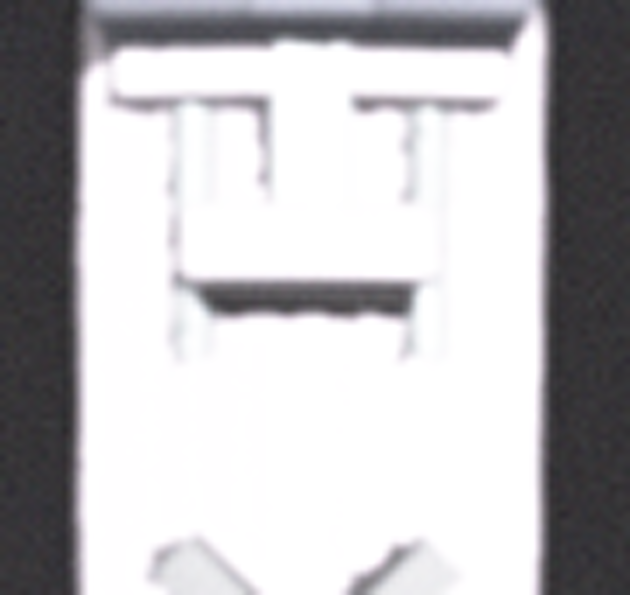

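View pics/w2d.png

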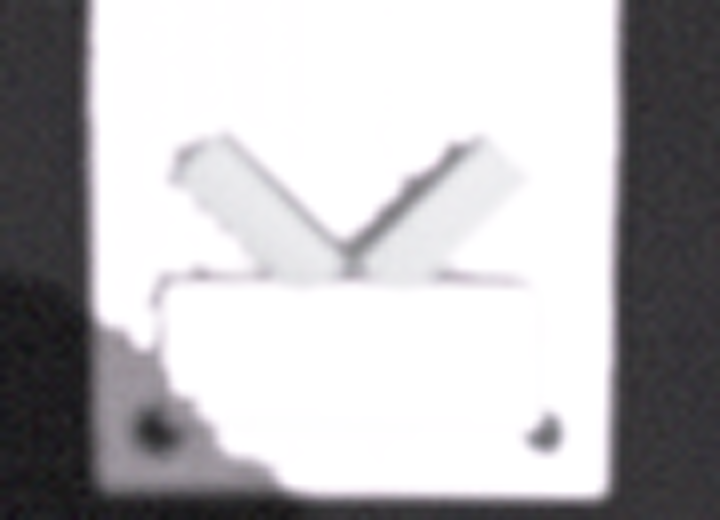

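```bash
python3 - <<'E'
from h import *
F='w2.npz'
def g(n,u,z,s,oy):
    px=((u[0]+.5)/s-.5+240,(u[1]+.5)/s-.5+oy);print(n,(wh(wray(px,z/1e3,F))*1e3).round(1))
g('pl -32,-92',(95,497),8,8,98);g('32,-92',(610,497),8,8,98)
g('housing edge20 ?',(310,12),47,7,38)
g('face back',(310,280),30,7,38);g('faceback L',(182,278),30,7,38);g('face back R',(430,278),30,7,38)
g('dark end z30',(310,313),30,7,38);g('z9',(310,313),9,7,38)
g('V vert',(345,250),30,8,98);g('V l',(228,135),30,8,98);g('V r',(482,138),30,8,98)
g('fix jaw front',(345,278),30,8,98)
g('screws',(157,432),8,8,98);g('screw',(543,432),8,8,98)
E
```

```text
pl -32,-92 [-31.  -94.4]
32,-92 [ 33.7 -94.2]
housing edge20 ? [ 1.3 18.3]
face back [  1.4 -14.4]
faceback L [-15.1 -14. ]
face back R [ 16.9 -14. ]
dark end z30 [  1.4 -18.7]
z9 [  1.4 -17.2]
V vert [  0.4 -61.8]
V l [-12.9 -48.5]
V r [ 16.  -48.7]
fix jaw front [  0.4 -65.1]
screws [-23.1 -86.1]
screw [ 25.1 -86. ]
```

```bash
python3 - <<'E'
from h import *
from cell import status
s=status.sense()
plan([.4474,-.268,.13],TH,s)
E
```

```text
rows 6 dist 0.2645 rv [ 0.0033 -0.0027 -0.0003]
[9.9, -34.2, -26.0] [0.0005, -0.0004, -0.0001]
[9.9, -34.2, -26.0] [0.0005, -0.0004, -0.0001]
[9.9, -34.2, -26.0] [0.0005, -0.0004, -0.0001]
[9.9, -34.2, -26.0] [0.0005, -0.0004, -0.0001]
[9.9, -34.2, -26.0] [0.0005, -0.0004, -0.0001]
[9.9, -34.2, -26.0] [0.0005, -0.0004, -0.0001]
```

Request:
{"op": "carry_out", "data": {
  "slide": [
    [10,-34,-26],
    [10,-34,-26],
    [10,-34,-26],
    [10,-34,-26],
    [10,-34,-26]
  ],
  "angular": [
    [0,0,0],
    [0,0,0],
    [0,0,0],
    [0,0,0],
    [0,0,0]
  ]
}}

```text
time: 2.65
position: [0.4648, -0.226, 0.1409]
tool_rot: [-0.097, 0.7, 0.097, 0.701]
wrist_force: [0.4, 0.0, -0.4]
finger_gap: 0.998
```

Request:
{"op": "carry_out", "data": {
  "slide": [
    [10,-34,-26],
    [0,0,0]
  ],
  "angular": [
    [0,0,0],
    [0,0,0]
  ]
}}

```text
time: 2.85
position: [0.4462, -0.2704, 0.1304]
tool_rot: [-0.094, 0.701, 0.093, 0.7]
wrist_force: [1.0, 1.2, -0.5]
finger_gap: 1.003
```

```bash
python3 - <<'E'
from h import *
from cell import status,get_image
import cv2
s=status.sense();print(s['time'],s['position'],yaw(s['tool_rot'])-TH)
d=get_image("wrist");cv2.imwrite("pics/w3.png",d["color"]);np.savez("w3.npz",K=d['K'],T=d['T'])
E
```

```text
2.85 [ 0.44621954 -0.27039697  0.13041685] -0.0012134537647428
```

View pics/w3.png

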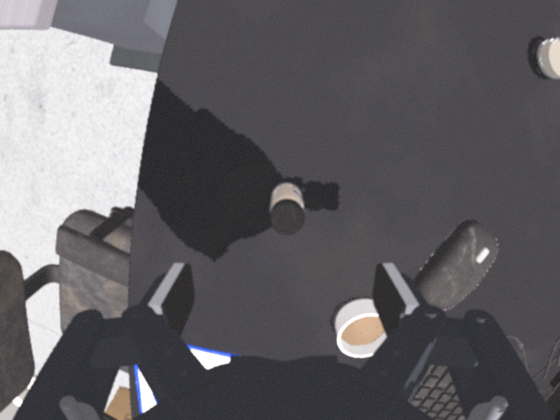

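```bash
python3 - <<'E'
from h import *
from cell import status
import cv2
a=cv2.imread('pics/w3.png')[170:245,250:330];cv2.imwrite('pics/w3c.png',cv2.resize(a,None,fx=7,fy=7,interpolation=cv2.INTER_CUBIC))
p=wray((288,218),.059,'w3.npz');print(p)
s=status.sense();M=R.from_quat(s['tool_rot']).as_matrix();print(M.T@(p-s['position'])*1e3)
E
```

```text
[ 0.45020219 -0.26957608  0.059     ]
[71.68917436 -2.56933674  1.82882336]
```

View pics/w3c.png

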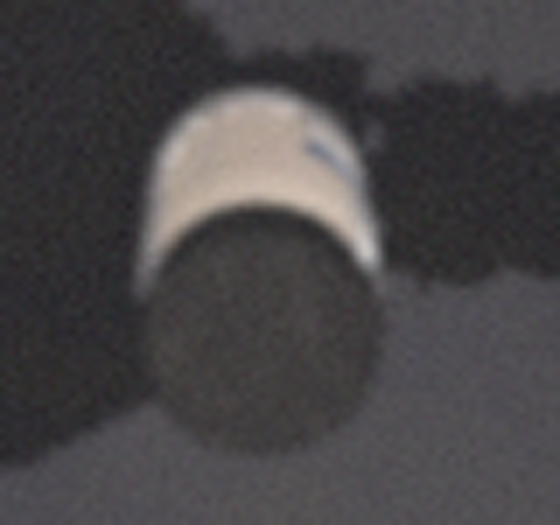

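Request:
{"op": "carry_out", "data": {
  "slide": [
    [40,0,1.8],
    [40,0,0],
    [23,0,0],
    [0,0,0]
  ],
  "angular": [
    [0,0,0],
    [0,0,0],
    [0,0,0],
    [0,0,0]
  ]
}}

```text
time: 3.3
position: [0.4506, -0.2627, 0.0256]
tool_rot: [-0.096, 0.701, 0.098, 0.699]
wrist_force: [-0.0, 0.3, 0.8]
finger_gap: 1.0
```

Request:
{"op": "carry_out", "data": {
  "slide": [
    [0,0,0],
    [0,0,0],
    [0,0,0],
    [0,0,0],
    [0,0,0]
  ],
  "angular": [
    [0,0,0],
    [0,0,0],
    [0,0,0],
    [0,0,0],
    [0,0,0]
  ],
  "jaw": 255,
  "newtons": 20
}}

```text
time: 3.8
position: [0.4508, -0.2662, 0.0287]
tool_rot: [-0.096, 0.7, 0.096, 0.701]
wrist_force: [-0.7, 1.8, 10.2]
finger_gap: 0.293
```

Request:
{"op": "carry_out", "data": {
  "slide": [
    [0,0,0],
    [0,0,0],
    [0,0,0],
    [0,0,0],
    [0,0,0]
  ],
  "angular": [
    [0,0,0],
    [0,0,0],
    [0,0,0],
    [0,0,0],
    [0,0,0]
  ]
}}

```text
time: 4.3
position: [0.4509, -0.2662, 0.0287]
tool_rot: [-0.096, 0.7, 0.096, 0.701]
wrist_force: [0.0, 1.0, 10.4]
finger_gap: 0.298
```

```bash
python3 - <<'E'
from h import *
from cell import status,get_image
import cv2
s=status.sense();print(s['time'],s['position'],s['finger_gap'],s['wrist_force'])
d=get_image("wrist");cv2.imwrite("pics/w4.png",d["color"]);np.savez("w4.npz",K=d['K'],T=d['T'])
E
```

```text
4.3 [ 0.45088797 -0.26619584  0.02872929] 0.2983222681233133 [ 0.0495761   1.04442158 10.42928511]
```

View pics/w4.png

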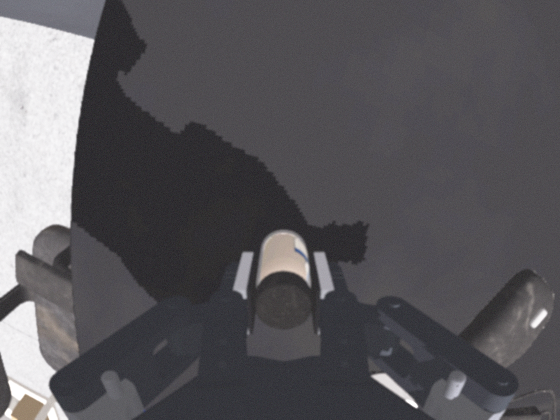

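```bash
python3 - <<'E'
from h import *
from cell import status
s=status.sense();M=R.from_quat(s['tool_rot']).as_matrix()
for px in((285,300),(285,304)):
    p=wray(px,.059,'w4.npz');print(p,M.T@(p-s['position'])*1e3)
print(yaw(s['tool_rot'])-TH)
E
```

```text
[ 0.45210882 -0.26537957  0.059     ] [-30.30826955   0.4234362    1.45492897]
[ 0.45265862 -0.2673297   0.059     ] [-30.30638233  -1.60270858   1.46060059]
0.0047977320594699835
```

Request:
{"op": "carry_out", "data": {
  "slide": [
    [-20,0,0],
    [-40,0,0],
    [-40,0,0],
    [0,0,0]
  ],
  "angular": [
    [0,0,0],
    [0,0,0],
    [0,0,0],
    [0,0,0]
  ]
}}

```text
time: 4.75
position: [0.452, -0.2673, 0.1322]
tool_rot: [-0.097, 0.698, 0.094, 0.703]
wrist_force: [1.3, -2.1, -0.3]
finger_gap: 0.295
```

```bash
python3 - <<'E'
from h import *
from cell import status
s=status.sense();print(s['position'],s['wrist_force'],s['finger_gap'])
plan([*hw(0,-.0358),.135],TH,s)
E
```

```text
[ 0.45204444 -0.26732538  0.1322179 ] [ 1.33160342 -2.06059581 -0.2594374 ] 0.2947981906793519
rows 7 dist 0.3222 rv [0.0041 0.0057 0.0047]
[-0.5, 40.7, 21.6] [0.0006, 0.0008, 0.0007]
[-0.5, 40.7, 21.5] [0.0006, 0.0008, 0.0007]
[-0.4, 40.7, 21.5] [0.0006, 0.0008, 0.0007]
[-0.4, 40.7, 21.5] [0.0006, 0.0008, 0.0007]
[-0.4, 40.7, 21.5] [0.0006, 0.0008, 0.0007]
[-0.4, 40.7, 21.4] [0.0006, 0.0008, 0.0007]
[-0.4, 40.7, 21.4] [0.0006, 0.0008, 0.0007]
```

Request:
{"op": "carry_out", "data": {
  "slide": [
    [0,25,13],
    [0,38,20],
    [0,40,21],
    [0,40,21],
    [0,40,21]
  ],
  "angular": [
    [0,0,0],
    [0,0,0],
    [0,0,0],
    [0,0,0],
    [0,0,0]
  ]
}}

```text
time: 5.25
position: [0.4935, -0.0624, 0.1275]
tool_rot: [-0.096, 0.701, 0.096, 0.701]
wrist_force: [0.4, -0.5, -0.3]
finger_gap: 0.294
```

Request:
{"op": "carry_out", "data": {
  "slide": [
    [0,40,21],
    [0,38,20],
    [0,24,13],
    [0,0,0],
    [0,0,0]
  ],
  "angular": [
    [0,0,0],
    [0,0,0],
    [0,0,0],
    [0,0,0],
    [0,0,0]
  ]
}}

```text
time: 5.75
position: [0.5178, 0.0491, 0.1274]
tool_rot: [-0.096, 0.701, 0.096, 0.7]
wrist_force: [0.1, -0.5, -0.5]
finger_gap: 0.297
```

```bash
python3 - <<'E'
from h import *
from cell import status,get_image
import cv2
for n in("wrist",):
  d=get_image(n);cv2.imwrite(f"pics/{n}5.png",d["color"])
np.savez("w5.npz",K=d['K'],T=d['T'])
d=get_image("top");cv2.imwrite("pics/top5.png",cv2.resize(d["color"][190:310,110:270],None,fx=4,fy=4,interpolation=cv2.INTER_CUBIC))
s=status.sense();print(s['time'],s['position'],wh(s['position']),s['finger_gap'])
plan([*hw(0,-.0358),.045],TH,s)
E
```

```text
5.85 [0.51771257 0.04744823 0.12754328] [-0.00329715 -0.03481673] 0.2955265111648454
rows 2 dist 0.0826 rv [ 0.0033 -0.0005  0.0004]
[41.3, -0.5, 1.7] [0.0016, -0.0003, 0.0002]
[41.3, -0.5, 1.7] [0.0016, -0.0003, 0.0002]
```

View pics/wrist5.png

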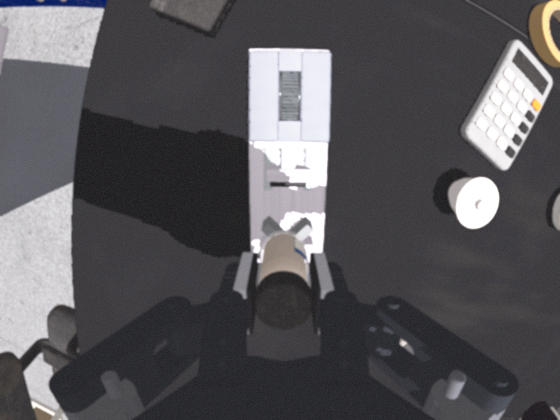

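View pics/top5.png

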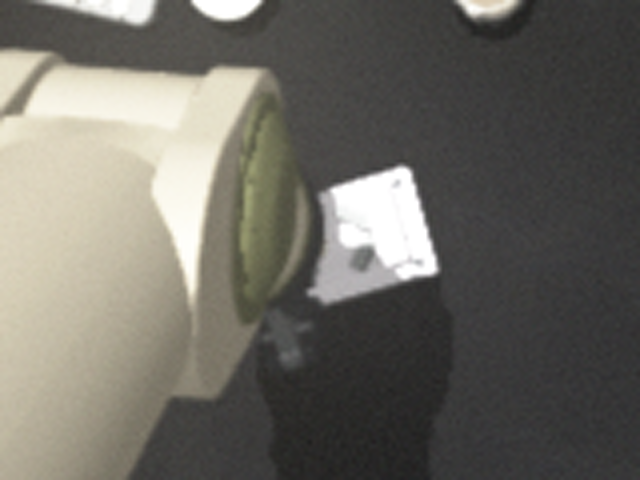

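Request:
{"op": "carry_out", "data": {
  "slide": [
    [20,-1,3.4],
    [40,0,0],
    [0,0,0],
    [0,0,0]
  ],
  "angular": [
    [0,0,0],
    [0,0,0],
    [0,0,0],
    [0,0,0]
  ]
}}

```text
time: 6.25
position: [0.521, 0.0472, 0.0676]
tool_rot: [-0.095, 0.701, 0.095, 0.7]
wrist_force: [0.1, -0.2, -1.3]
finger_gap: 0.298
```

```bash
python3 - <<'E'
from h import *
from cell import status,get_image
import cv2
d=get_image("wrist");cv2.imwrite("pics/wrist6.png",d["color"]);np.savez("w6.npz",K=d['K'],T=d['T'])
d=get_image("scene");cv2.imwrite("pics/scene6.png",cv2.resize(d["color"][150:260,120:260],None,fx=5,fy=5,interpolation=cv2.INTER_CUBIC))
s=status.sense();print(s['time'],s['position'],wh(s['position']),s['finger_gap'],s['wrist_force'])
E
```

```text
6.35 [0.52215267 0.04785641 0.06890599] [ 0.00109315 -0.03559535] 0.29669708971892317 [-0.63020934 -0.74123197 -0.33597905]
```

View pics/wrist6.png

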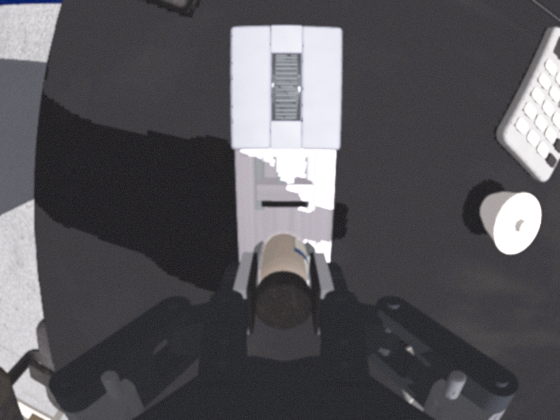

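View pics/scene6.png

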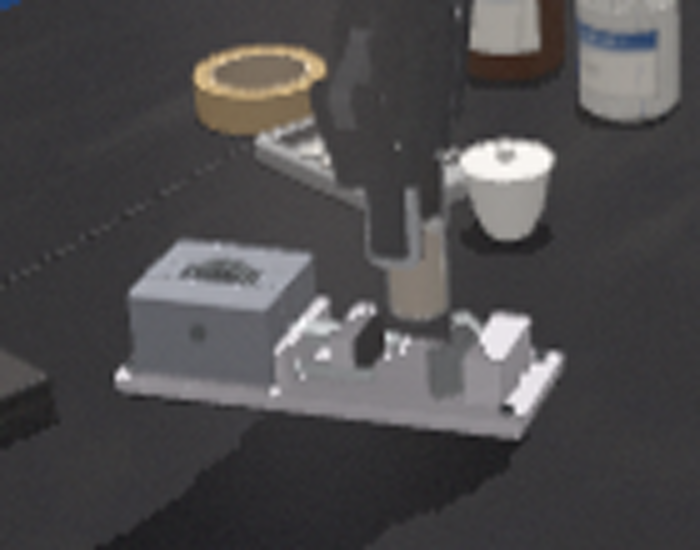

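```bash
python3 - <<'E'
from h import *
print(wh(wray((284,234),.040,'w6.npz'))*1e3, 'face back/front z30',wh(wray((285,201),.030,'w6.npz'))*1e3,wh(wray((285,207),.030,'w6.npz'))*1e3)
E
```

```text
[  0.96131306 -30.08004527] face back/front z30 [  1.49038176 -13.64309559] [  1.50560004 -17.27860901]
```

```bash
python3 - <<'E'
from h import *
import cv2
T4=np.array([0.45089,-.2662]);T6=np.array([.52215,.04786])
def rel(px,z,f,t):
    p=wray(px,z,f);d=p[:2]-t;c,s=np.cos(TH),np.sin(TH);return np.array([c*d[0]+s*d[1],-s*d[0]+c*d[1]])*1e3
print(rel((284,230),0,'w4.npz',T4),rel((284,234),.040,'w6.npz',T6),rel((284,234),.0402,'w6.npz',T6))
for y in(-.0356,-.038,-.041):
    P=hw(0.001,y); 
    for z in(.040,.099): u=proj('scene',[*P,z]);print(y,z,(u[0]-120)*5,(u[1]-150)*5)
    for dx,dy in((-.013,0),(.013,0),(0,-.013),(0,.013)):
        u=proj('scene',[*hw(.001+dx,y+dy),.04]);print('   edge',(u[0]-120)*5,(u[1]-150)*5)
for n in(4,6):
    a=cv2.imread(f'pics/w4.png' if n==4 else 'pics/wrist6.png')[220:340,235:335];cv2.imwrite(f'pics/cmp{n}.png',cv2.resize(a,None,fx=5,fy=5,interpolation=cv2.INTER_CUBIC))
a=np.hstack([cv2.imread('pics/cmp4.png'),cv2.imread('pics/cmp6.png')]);cv2.imwrite('pics/cmp.png',cv2.resize(a,(800,480)))
E
```

```text
[1.20123215 7.89629356] [-0.13021418  5.5111428 ] [-0.13062875  5.59402907]
-0.0356 0.04 412.3536685857705 302.9236013148368
-0.0356 0.099 404.2371716082914 178.041377327678
   edge 402.0586358329726 316.49054115659237
   edge 422.45032311814555 289.61808709911026
   edge 441.1419823141564 306.07927345121266
   edge 383.6826473610158 299.7807863638109
-0.038 0.04 417.65958467158794 303.50521688662536
-0.038 0.099 409.66677553968725 178.5886886559227
   edge 407.4127774899628 317.08303767179814
   edge 427.7088691856909 290.1891290815979
   edge 446.4696310919575 306.6632712830804
   edge 388.96696346302775 300.3600342225167
-0.041 0.04 424.2976083591657 304.23285333623227
-0.041 0.099 416.45967797956655 179.27342229468962
   edge 414.1111901451106 317.8242930232334
   edge 434.28757630927294 290.9035314867117
   edge 453.1348552690045 307.3938893531991
   edge 395.5779528280405 301.0847072662342
```

View pics/cmp.png

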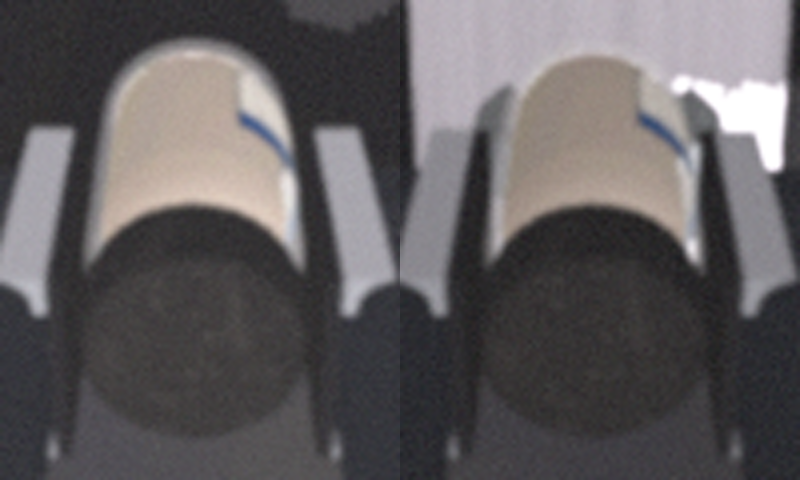

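Request:
{"op": "carry_out", "data": {
  "slide": [
    [0,3,-0.7],
    [12,0,0],
    [13,0,0],
    [0,0,0]
  ],
  "angular": [
    [0,0,0],
    [0,0,0],
    [0,0,0],
    [0,0,0]
  ]
}}

```text
time: 6.75
position: [0.5194, 0.0515, 0.041]
tool_rot: [-0.096, 0.701, 0.096, 0.7]
wrist_force: [-0.5, -0.7, -0.6]
finger_gap: 0.294
```

Request:
{"op": "carry_out", "data": {
  "slide": [
    [3,0,0],
    [0,0,0]
  ],
  "angular": [
    [0,0,0],
    [0,0,0]
  ]
}}

```text
time: 6.95
position: [0.5201, 0.0513, 0.0392]
tool_rot: [-0.096, 0.701, 0.096, 0.7]
wrist_force: [-0.6, -0.4, 0.1]
finger_gap: 0.297
```

```bash
python3 - <<'E'
from h import *
from cell import status,get_image
import cv2
d=get_image("scene");cv2.imwrite("pics/scene7.png",cv2.resize(d["color"][150:260,120:260],None,fx=5,fy=5,interpolation=cv2.INTER_CUBIC))
s=status.sense();print(s['time'],s['position'],wh(s['position']),s['finger_gap'],s['wrist_force'])
E
```

```text
7.0 [0.52019931 0.05129946 0.03940632] [ 0.00011819 -0.03175874] 0.2984160269966508 [0.38851344 0.77716338 0.01102298]
```

View pics/scene7.png

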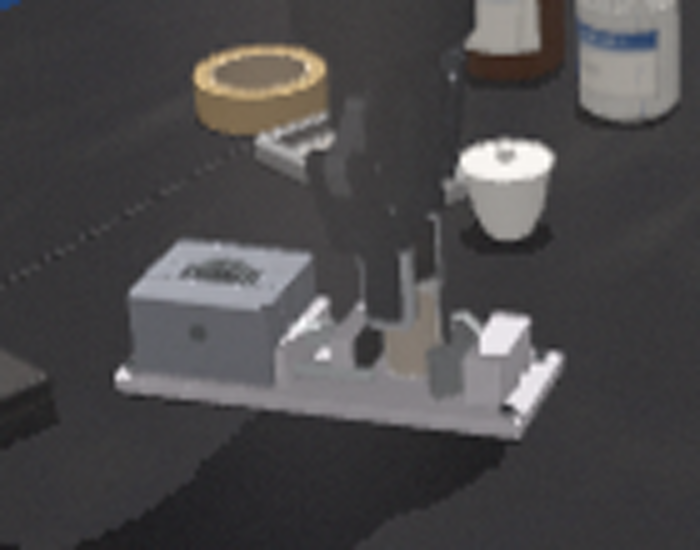

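Request:
{"op": "carry_out", "data": {
  "slide": [
    [1.5,0,0],
    [0,0,0]
  ],
  "angular": [
    [0,0,0],
    [0,0,0]
  ]
}}

```text
time: 7.2
position: [0.5203, 0.0514, 0.0381]
tool_rot: [-0.096, 0.701, 0.096, 0.701]
wrist_force: [-0.3, 0.6, -0.1]
finger_gap: 0.295
```

Request:
{"op": "carry_out", "data": {
  "slide": [
    [1,0,0],
    [0,0,0]
  ],
  "angular": [
    [0,0,0],
    [0,0,0]
  ]
}}

```text
time: 7.4
position: [0.5203, 0.0514, 0.0371]
tool_rot: [-0.096, 0.701, 0.096, 0.701]
wrist_force: [0.1, -0.7, -0.8]
finger_gap: 0.295
```

Request:
{"op": "carry_out", "data": {
  "slide": [
    [0.8,0,0],
    [0,0,0]
  ],
  "angular": [
    [0,0,0],
    [0,0,0]
  ]
}}

```text
time: 7.6
position: [0.5203, 0.0515, 0.0367]
tool_rot: [-0.096, 0.7, 0.096, 0.701]
wrist_force: [-1.3, 0.3, 5.9]
finger_gap: 0.294
```

Request:
{"op": "carry_out", "data": {
  "slide": [
    [0.8,0,0],
    [0,0,0]
  ],
  "angular": [
    [0,0,0],
    [0,0,0]
  ]
}}

```text
time: 7.8
position: [0.5204, 0.0514, 0.0367]
tool_rot: [-0.096, 0.7, 0.096, 0.701]
wrist_force: [-2.5, 0.2, 17.3]
finger_gap: 0.299
```

Request:
{"op": "carry_out", "data": {
  "slide": [
    [-1,0,0],
    [0,0,0]
  ],
  "angular": [
    [0,0,0],
    [0,0,0]
  ]
}}

```text
time: 8.0
position: [0.5204, 0.0514, 0.0367]
tool_rot: [-0.096, 0.7, 0.096, 0.701]
wrist_force: [0.1, 1.0, 5.9]
finger_gap: 0.295
```

Request:
{"op": "carry_out", "data": {
  "slide": [
    [0,0,0],
    [0,0,0],
    [0,0,0],
    [0,0,0],
    [0,0,0]
  ],
  "angular": [
    [0,0,0],
    [0,0,0],
    [0,0,0],
    [0,0,0],
    [0,0,0]
  ],
  "jaw": 100
}}

```text
time: 8.5
position: [0.5202, 0.0514, 0.0364]
tool_rot: [-0.096, 0.701, 0.096, 0.701]
wrist_force: [-0.3, -0.1, -0.6]
finger_gap: 0.612
```

```bash
python3 - <<'E'
from h import *
from cell import status,get_image
import cv2
d=get_image("wrist");cv2.imwrite("pics/wrist8.png",d["color"]);np.savez("w8.npz",K=d['K'],T=d['T'])
s=status.sense();print(s['time'],s['position'],wh(s['position']),s['finger_gap'],s['wrist_force'])
E
```

```text
8.55 [0.52023143 0.05137033 0.0364219 ] [ 0.00016788 -0.03169886] 0.6098737232085001 [ 0.12694674  0.41065221 -0.0927337 ]
```

View pics/wrist8.png

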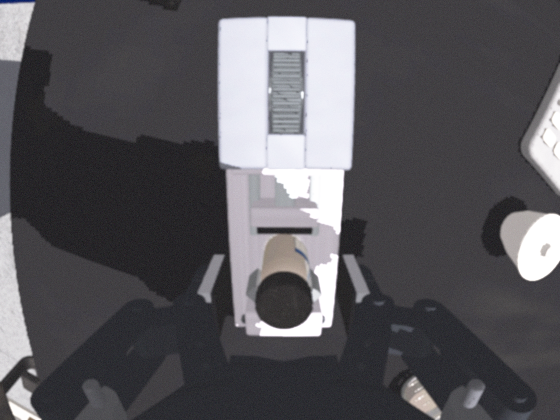

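Request:
{"op": "carry_out", "data": {
  "slide": [
    [-15,0,0],
    [-40,0,0],
    [-30,0,0],
    [0,0,0]
  ],
  "angular": [
    [0,0,0],
    [0,0,0],
    [0,0,0],
    [0,0,0]
  ]
}}

```text
time: 8.95
position: [0.5219, 0.0515, 0.1247]
tool_rot: [-0.096, 0.699, 0.096, 0.703]
wrist_force: [0.6, 0.7, 0.2]
finger_gap: 0.608
```

```bash
python3 - <<'E'
from h import *
from cell import status,get_image
import cv2
d=get_image("wrist");cv2.imwrite("pics/wrist9.png",d["color"]);np.savez("w9.npz",K=d['K'],T=d['T'])
d=get_image("scene");cv2.imwrite("pics/scene9.png",cv2.resize(d["color"][150:260,120:260],None,fx=5,fy=5,interpolation=cv2.INTER_CUBIC))
s=status.sense();print(s['time'],s['position'],wh(s['position']),s['finger_gap'],s['wrist_force'])
plan([*hw(0,.061),.1],TH,s)
E
```

```text
9.05 [0.52050435 0.0516905  0.12198154] [ 0.00051565 -0.03146211] 0.6031683613731769 [ 1.36076733 -0.10156088 -0.38505593]
rows 2 dist 0.095 rv [0.0052 0.0017 0.    ]
[11.0, 46.2, 0.0] [0.0026, 0.0008, 0.0]
[11.0, 46.2, -0.1] [0.0026, 0.0008, 0.0]
```

View pics/wrist9.png

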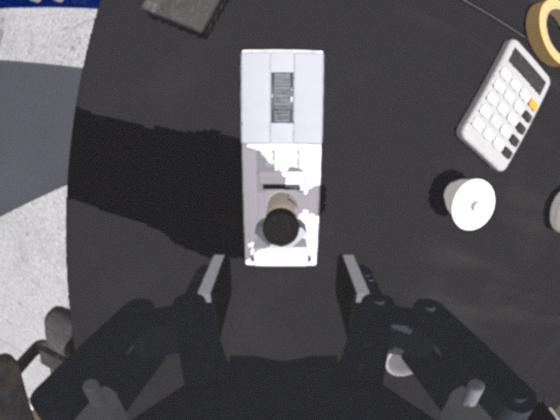

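View pics/scene9.png

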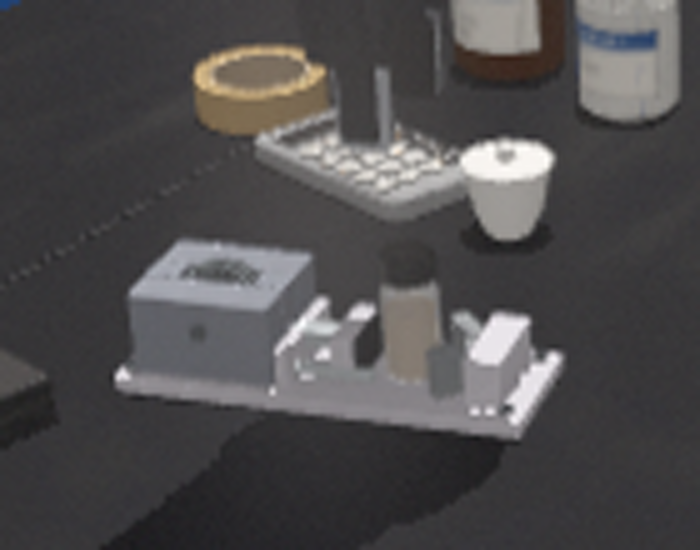

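Request:
{"op": "carry_out", "data": {
  "slide": [
    [0,40,0],
    [10,40,-0.5],
    [20,12,0],
    [0,0,0],
    [0,0,0]
  ],
  "angular": [
    [0.002,0,0],
    [0.002,0.001,0],
    [0,0,0],
    [0,0,0],
    [0,0,0]
  ],
  "jaw": 255
}}

```text
time: 9.55
position: [0.4946, 0.139, 0.0907]
tool_rot: [-0.095, 0.702, 0.094, 0.7]
wrist_force: [0.4, 0.1, -0.1]
finger_gap: 0.003
```

Request:
{"op": "carry_out", "data": {
  "slide": [
    [0,0,0],
    [0,0,0]
  ],
  "angular": [
    [0,0,0],
    [0,0,0]
  ]
}}

```text
time: 9.75
position: [0.4957, 0.1386, 0.092]
tool_rot: [-0.094, 0.701, 0.094, 0.701]
wrist_force: [1.5, -0.1, -0.5]
finger_gap: -0.001
```

```bash
python3 - <<'E'
from h import *
from cell import status,get_image
import cv2
d=get_image("wrist");cv2.imwrite("pics/wrist10.png",d["color"]);np.savez("w10.npz",K=d['K'],T=d['T'])
d=get_image("scene");cv2.imwrite("pics/scene10.png",cv2.resize(d["color"][150:260,120:260],None,fx=5,fy=5,interpolation=cv2.INTER_CUBIC))
s=status.sense();print(s['time'],s['position'],wh(s['position']),s['finger_gap'],s['wrist_force'],yaw(s['tool_rot'])-TH)
plan([*hw(0,.061),.056],TH,s)
E
```

```text
9.85 [0.49563806 0.13906003 0.09200557] [-0.00039989  0.05937251] -3.3880635794934056e-05 [ 0.09086121 -0.02570839 -0.77871591] -0.0007842067743409897
rows 1 dist 0.036 rv [-0.0008 -0.0001  0.0001]
[36.0, 1.6, 0.4] [-0.0008, -0.0001, 0.0001]
```

View pics/wrist10.png

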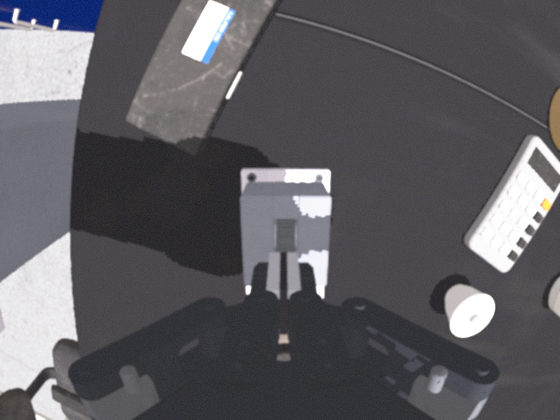

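View pics/scene10.png

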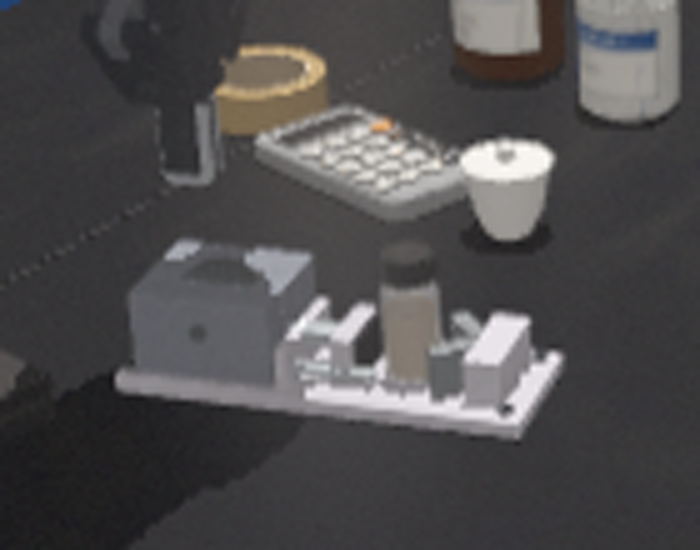

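Request:
{"op": "carry_out", "data": {
  "slide": [
    [18,1.2,0.4],
    [17,0,0],
    [0,0,0]
  ],
  "angular": [
    [0,0,0],
    [0,0,0],
    [0,0,0]
  ]
}}

```text
time: 10.15
position: [0.4947, 0.1406, 0.0555]
tool_rot: [-0.094, 0.702, 0.094, 0.7]
wrist_force: [-0.4, 0.2, 0.2]
finger_gap: -0.004
```

Request:
{"op": "carry_out", "data": {
  "slide": [
    [1.5,0,0],
    [0,0,0]
  ],
  "angular": [
    [0,0,0],
    [0,0,0]
  ]
}}

```text
time: 10.35
position: [0.4955, 0.141, 0.0556]
tool_rot: [-0.094, 0.701, 0.094, 0.701]
wrist_force: [-0.1, 0.6, -0.2]
finger_gap: -0.001
```

Request:
{"op": "carry_out", "data": {
  "slide": [
    [1,0,0],
    [0,0,0]
  ],
  "angular": [
    [0,0,0],
    [0,0,0]
  ]
}}

```text
time: 10.55
position: [0.4954, 0.1413, 0.0544]
tool_rot: [-0.095, 0.701, 0.095, 0.701]
wrist_force: [-1.2, -0.4, 0.7]
finger_gap: 0.001
```

Request:
{"op": "carry_out", "data": {
  "slide": [
    [1,0,0],
    [0,0,0]
  ],
  "angular": [
    [0,0,0],
    [0,0,0]
  ]
}}

```text
time: 10.75
position: [0.4952, 0.1413, 0.0531]
tool_rot: [-0.095, 0.701, 0.094, 0.7]
wrist_force: [-0.2, 0.6, 0.3]
finger_gap: 0.002
```

Request:
{"op": "carry_out", "data": {
  "slide": [
    [0.5,0,0],
    [0,0,0]
  ],
  "angular": [
    [0,0,0],
    [0,0,0]
  ]
}}

```text
time: 10.95
position: [0.4952, 0.1412, 0.0526]
tool_rot: [-0.094, 0.701, 0.094, 0.7]
wrist_force: [-0.3, 0.7, 1.9]
finger_gap: -0.005
```

Request:
{"op": "carry_out", "data": {
  "slide": [
    [0.4,0,0],
    [0,0,0]
  ],
  "angular": [
    [0,0,0],
    [0,0,0]
  ]
}}

```text
time: 11.15
position: [0.4953, 0.1412, 0.0524]
tool_rot: [-0.094, 0.701, 0.094, 0.701]
wrist_force: [-1.4, 0.2, 7.6]
finger_gap: 0.002
```

Request:
{"op": "carry_out", "data": {
  "slide": [
    [0,-2,0],
    [0,-2,0]
  ],
  "angular": [
    [0,0,0],
    [0,0,0]
  ]
}}

```text
time: 11.35
position: [0.4961, 0.138, 0.0525]
tool_rot: [-0.094, 0.701, 0.095, 0.7]
wrist_force: [-3.1, 2.1, 10.1]
finger_gap: -0.004
```

Request:
{"op": "carry_out", "data": {
  "slide": [
    [-0.25,-2,0],
    [-0.05,-2,0]
  ],
  "angular": [
    [0,0,0],
    [0,0,0]
  ]
}}

```text
time: 11.55
position: [0.4972, 0.1339, 0.0526]
tool_rot: [-0.095, 0.701, 0.095, 0.7]
wrist_force: [-2.6, 2.2, 4.1]
finger_gap: 0.004
```

Request:
{"op": "carry_out", "data": {
  "slide": [
    [0,-2,0],
    [0,-2,0]
  ],
  "angular": [
    [0,0,0],
    [0,0,0]
  ]
}}

```text
time: 11.75
position: [0.4983, 0.1298, 0.0525]
tool_rot: [-0.095, 0.701, 0.095, 0.7]
wrist_force: [-2.4, 1.3, 4.2]
finger_gap: 0.001
```

Request:
{"op": "carry_out", "data": {
  "slide": [
    [0.1,-2,0],
    [0,-2,0]
  ],
  "angular": [
    [0,0,0],
    [0,0,0]
  ]
}}

```text
time: 11.95
position: [0.4994, 0.1258, 0.0523]
tool_rot: [-0.095, 0.701, 0.095, 0.7]
wrist_force: [-2.1, 2.5, 4.0]
finger_gap: -0.002
```

```bash
python3 - <<'E'
from h import *
from cell import status,get_image
import cv2
d=get_image("scene");cv2.imwrite("pics/scene11.png",cv2.resize(d["color"][150:260,120:260],None,fx=5,fy=5,interpolation=cv2.INTER_CUBIC))
s=status.sense();print(s['time'],s['position'],wh(s['position']),s['wrist_force'])
E
```

```text
12.0 [0.49949166 0.12542881 0.05234498] [-0.00028213  0.04520753] [-1.58809027  1.57766744  4.05771035]
```

View pics/scene11.png

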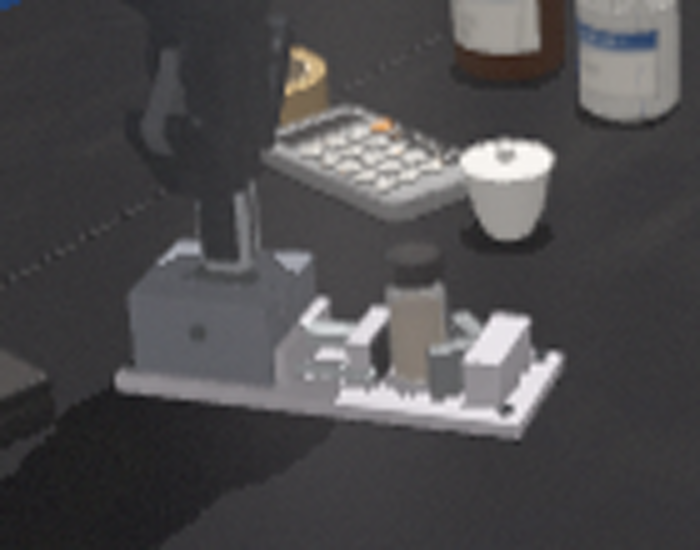

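Request:
{"op": "carry_out", "data": {
  "slide": [
    [-5,0,0],
    [0,17,0.3],
    [3.5,0,0],
    [0,0,0]
  ],
  "angular": [
    [0,0,0],
    [0,0,0],
    [0,0,0],
    [0,0,0]
  ]
}}

```text
time: 12.4
position: [0.4951, 0.142, 0.0535]
tool_rot: [-0.095, 0.701, 0.095, 0.7]
wrist_force: [0.1, -0.1, 0.3]
finger_gap: 0.002
```

Request:
{"op": "carry_out", "data": {
  "slide": [
    [1,0,0],
    [0,0,0]
  ],
  "angular": [
    [0,0,0],
    [0,0,0]
  ]
}}

```text
time: 12.6
position: [0.4953, 0.1415, 0.0526]
tool_rot: [-0.094, 0.701, 0.094, 0.7]
wrist_force: [-0.1, 0.4, 0.8]
finger_gap: 0.0
```

Request:
{"op": "carry_out", "data": {
  "slide": [
    [0.4,0,0],
    [0,0,0]
  ],
  "angular": [
    [0,0,0],
    [0,0,0]
  ]
}}

```text
time: 12.8
position: [0.4953, 0.1419, 0.0524]
tool_rot: [-0.094, 0.701, 0.094, 0.7]
wrist_force: [-0.0, -0.6, 0.1]
finger_gap: -0.002
```

Request:
{"op": "carry_out", "data": {
  "slide": [
    [0.3,0,0],
    [0,0,0]
  ],
  "angular": [
    [0,0,0],
    [0,0,0]
  ]
}}

```text
time: 13.0
position: [0.4953, 0.1421, 0.0521]
tool_rot: [-0.094, 0.701, 0.094, 0.7]
wrist_force: [-0.4, -0.3, -0.3]
finger_gap: 0.002
```

Request:
{"op": "carry_out", "data": {
  "slide": [
    [0.3,0,0],
    [0,0,0]
  ],
  "angular": [
    [0,0,0],
    [0,0,0]
  ]
}}

```text
time: 13.2
position: [0.4953, 0.1421, 0.0519]
tool_rot: [-0.094, 0.701, 0.094, 0.701]
wrist_force: [-0.3, -0.7, 2.8]
finger_gap: -0.001
```

Request:
{"op": "carry_out", "data": {
  "slide": [
    [0.2,0,0],
    [0,0,0]
  ],
  "angular": [
    [0,0,0],
    [0,0,0]
  ]
}}

```text
time: 13.4
position: [0.4953, 0.1421, 0.0518]
tool_rot: [-0.094, 0.701, 0.094, 0.701]
wrist_force: [-0.4, -1.4, 5.4]
finger_gap: 0.002
```

Request:
{"op": "carry_out", "data": {
  "slide": [
    [0,-2,0],
    [0,-2,0]
  ],
  "angular": [
    [0,0,0],
    [0,0,0]
  ]
}}

```text
time: 13.6
position: [0.4961, 0.1394, 0.0519]
tool_rot: [-0.094, 0.701, 0.095, 0.7]
wrist_force: [-1.9, 3.3, 9.9]
finger_gap: -0.001
```

Request:
{"op": "carry_out", "data": {
  "slide": [
    [-0.2,-2,0],
    [0,-2,0]
  ],
  "angular": [
    [0,0,0],
    [0,0,0]
  ]
}}

```text
time: 13.8
position: [0.4971, 0.1353, 0.052]
tool_rot: [-0.095, 0.701, 0.095, 0.7]
wrist_force: [-1.4, 1.9, 5.1]
finger_gap: 0.002
```

Request:
{"op": "carry_out", "data": {
  "slide": [
    [0.1,-2,0],
    [0,-2,0]
  ],
  "angular": [
    [0,0,0],
    [0,0,0]
  ]
}}

```text
time: 14.0
position: [0.4982, 0.1314, 0.0519]
tool_rot: [-0.095, 0.701, 0.095, 0.7]
wrist_force: [-1.8, 2.5, 4.5]
finger_gap: -0.004
```

Request:
{"op": "carry_out", "data": {
  "slide": [
    [0.1,-1.5,0],
    [0,-1.5,0]
  ],
  "angular": [
    [0,0,0],
    [0,0,0]
  ]
}}

```text
time: 14.2
position: [0.499, 0.1288, 0.0518]
tool_rot: [-0.094, 0.701, 0.095, 0.7]
wrist_force: [-0.5, 3.9, 5.5]
finger_gap: -0.001
```

Request:
{"op": "carry_out", "data": {
  "slide": [
    [0.05,-1.5,0],
    [0,-1.5,0]
  ],
  "angular": [
    [0,0,0],
    [0,0,0]
  ]
}}

```text
time: 14.4
position: [0.4999, 0.1261, 0.0518]
tool_rot: [-0.095, 0.701, 0.095, 0.7]
wrist_force: [-1.8, 4.1, 5.9]
finger_gap: 0.001
```

```bash
python3 - <<'E'
from h import *
from cell import status,get_image
import cv2
d=get_image("scene");cv2.imwrite("pics/scene12.png",cv2.resize(d["color"][150:260,120:260],None,fx=5,fy=5,interpolation=cv2.INTER_CUBIC))
s=status.sense();print(s['time'],s['position'],wh(s['position']),s['wrist_force'])
E
```

```text
14.45 [0.50001155 0.12581435 0.05179895] [0.00032112 0.04544213] [-2.05686589  4.41067414  5.16714809]
```

View pics/scene12.png

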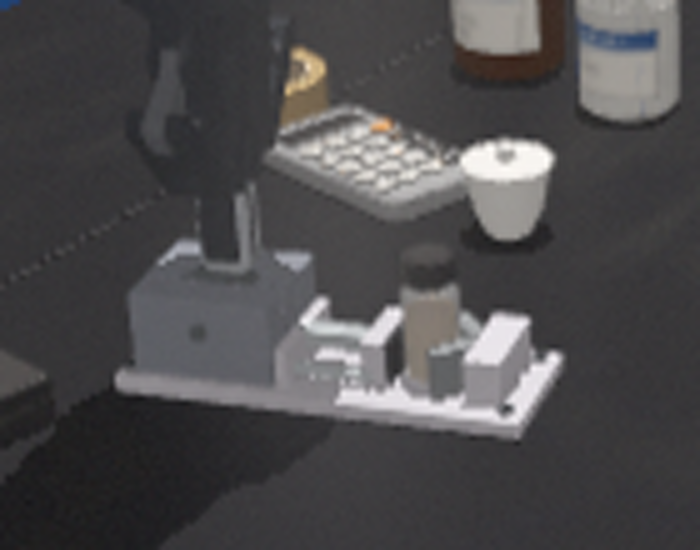

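Request:
{"op": "carry_out", "data": {
  "slide": [
    [0.15,-1,0],
    [0,-1,0]
  ],
  "angular": [
    [0,0,0],
    [0,0,0]
  ]
}}

```text
time: 14.65
position: [0.5004, 0.1246, 0.0518]
tool_rot: [-0.095, 0.701, 0.096, 0.7]
wrist_force: [-1.1, 4.9, 6.8]
finger_gap: 0.001
```

Request:
{"op": "carry_out", "data": {
  "slide": [
    [0,0,0],
    [0,0,0]
  ],
  "angular": [
    [0,0,0],
    [0,0,0]
  ]
}}

```text
time: 14.85
position: [0.5005, 0.1243, 0.0517]
tool_rot: [-0.094, 0.701, 0.095, 0.701]
wrist_force: [-0.9, 4.2, 7.6]
finger_gap: -0.002
```

Request:
{"op": "carry_out", "data": {
  "slide": [
    [-5,0,0],
    [0,15,0],
    [3.9,0,0],
    [0,0,0]
  ],
  "angular": [
    [0,0,0],
    [0,0,0],
    [0,0,0],
    [0,0,0]
  ]
}}

```text
time: 15.25
position: [0.4964, 0.1372, 0.0521]
tool_rot: [-0.095, 0.701, 0.094, 0.7]
wrist_force: [-0.2, -0.5, 1.3]
finger_gap: 0.002
```

Request:
{"op": "carry_out", "data": {
  "slide": [
    [0.5,0,0],
    [0,0,0]
  ],
  "angular": [
    [0,0,0],
    [0,0,0]
  ]
}}

```text
time: 15.45
position: [0.4965, 0.1368, 0.0519]
tool_rot: [-0.094, 0.701, 0.094, 0.7]
wrist_force: [-0.5, 0.4, 1.1]
finger_gap: -0.002
```

```bash
python3 - <<'E'
from h import *
from cell import status,get_image
import cv2
d=get_image("scene");cv2.imwrite("pics/scene13.png",cv2.resize(d["color"][150:260,120:260],None,fx=5,fy=5,interpolation=cv2.INTER_CUBIC))
s=status.sense();print(s['time'],s['position'],wh(s['position']),s['wrist_force'])
E
```

```text
15.5 [0.49648598 0.13683764 0.05194756] [-0.00016885  0.05700511] [-0.23913227 -0.80539799  0.17364173]
```

View pics/scene13.png

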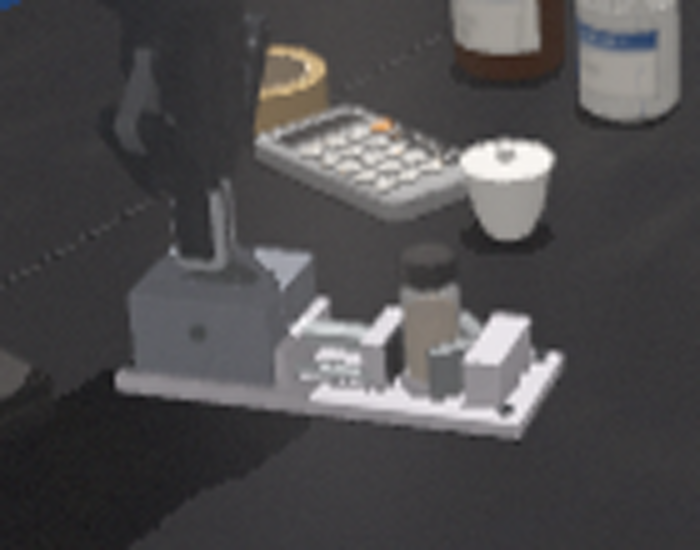

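Request:
{"op": "carry_out", "data": {
  "slide": [
    [0.4,0,0],
    [0,0,0]
  ],
  "angular": [
    [0,0,0],
    [0,0,0]
  ]
}}

```text
time: 15.7
position: [0.4965, 0.1369, 0.0518]
tool_rot: [-0.094, 0.701, 0.094, 0.7]
wrist_force: [-1.9, -1.1, 5.8]
finger_gap: -0.004
```

Request:
{"op": "carry_out", "data": {
  "slide": [
    [0.2,0,0],
    [0,0,0]
  ],
  "angular": [
    [0,0,0],
    [0,0,0]
  ]
}}

```text
time: 15.9
position: [0.4965, 0.1369, 0.0518]
tool_rot: [-0.094, 0.701, 0.094, 0.7]
wrist_force: [-1.7, -1.6, 7.4]
finger_gap: -0.005
```

Request:
{"op": "carry_out", "data": {
  "slide": [
    [0,-1,0],
    [0,-1,0]
  ],
  "angular": [
    [0,0,0],
    [0,0,0]
  ]
}}

```text
time: 16.1
position: [0.4967, 0.1364, 0.0518]
tool_rot: [-0.094, 0.701, 0.095, 0.7]
wrist_force: [-2.8, 5.5, 7.9]
finger_gap: 0.002
```

Request:
{"op": "carry_out", "data": {
  "slide": [
    [0,-1,0],
    [0,0,0]
  ],
  "angular": [
    [0,0,0],
    [0,0,0]
  ]
}}

```text
time: 16.3
position: [0.4972, 0.1354, 0.0518]
tool_rot: [-0.094, 0.701, 0.095, 0.7]
wrist_force: [-2.2, 2.9, 7.5]
finger_gap: 0.002
```

Request:
{"op": "carry_out", "data": {
  "slide": [
    [0,-1,0],
    [0,-1,0]
  ],
  "angular": [
    [0,0,0],
    [0,0,0]
  ]
}}

```text
time: 16.5
position: [0.4979, 0.1337, 0.0518]
tool_rot: [-0.094, 0.701, 0.095, 0.7]
wrist_force: [-1.9, 4.5, 7.3]
finger_gap: 0.002
```

Request:
{"op": "carry_out", "data": {
  "slide": [
    [0,-1,0],
    [0,0,0]
  ],
  "angular": [
    [0,0,0],
    [0,0,0]
  ]
}}

```text
time: 16.7
position: [0.4983, 0.1325, 0.0518]
tool_rot: [-0.094, 0.701, 0.095, 0.701]
wrist_force: [-1.9, 3.6, 6.7]
finger_gap: 0.001
```

Request:
{"op": "carry_out", "data": {
  "slide": [
    [-5,0,0],
    [-30,0,0],
    [-40,0,0],
    [0,-40,0],
    [0,-40,0]
  ],
  "angular": [
    [0,0,0],
    [0,0,0],
    [0,0,0],
    [0,0,0],
    [0,0,0]
  ]
}}

```text
time: 17.2
position: [0.5202, 0.0553, 0.1278]
tool_rot: [-0.096, 0.7, 0.096, 0.701]
wrist_force: [1.1, -0.8, 0.1]
finger_gap: 0.001
```

Request:
{"op": "carry_out", "data": {
  "slide": [
    [0,-40,0],
    [0,-40,0],
    [0,0,0]
  ],
  "angular": [
    [0,0,0],
    [0,0,0],
    [0,0,0]
  ]
}}

```text
time: 17.5
position: [0.5417, -0.0293, 0.1271]
tool_rot: [-0.093, 0.701, 0.09, 0.701]
wrist_force: [-0.1, -0.4, -0.0]
finger_gap: 0.0
```

```bash
python3 - <<'E'
from h import *
from cell import status,get_image
import cv2
d=get_image("wrist");cv2.imwrite("pics/wrist14.png",d["color"]);np.savez("w14.npz",K=d['K'],T=d['T'])
cv2.imwrite("pics/w14c.png",cv2.resize(d["color"][20:180,230:330],None,fx=4,fy=3.7,interpolation=cv2.INTER_CUBIC))
d=get_image("scene");cv2.imwrite("pics/scene14.png",cv2.resize(d["color"][180:260,140:250],None,fx=7,fy=7,interpolation=cv2.INTER_CUBIC))
s=status.sense();print(s['time'],s['position'],wh(s['position']),s['wrist_force'])
E
```

```text
17.6 [ 0.54043894 -0.02401478  0.1264974 ] [-0.00024577 -0.10974428] [ 0.5364762   0.30015338 -0.19447039]
```

View pics/wrist14.png

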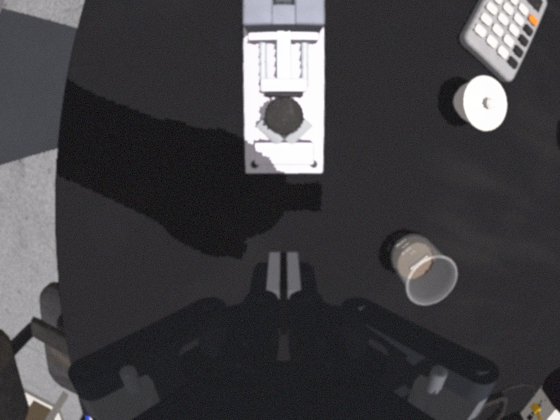

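View pics/scene14.png

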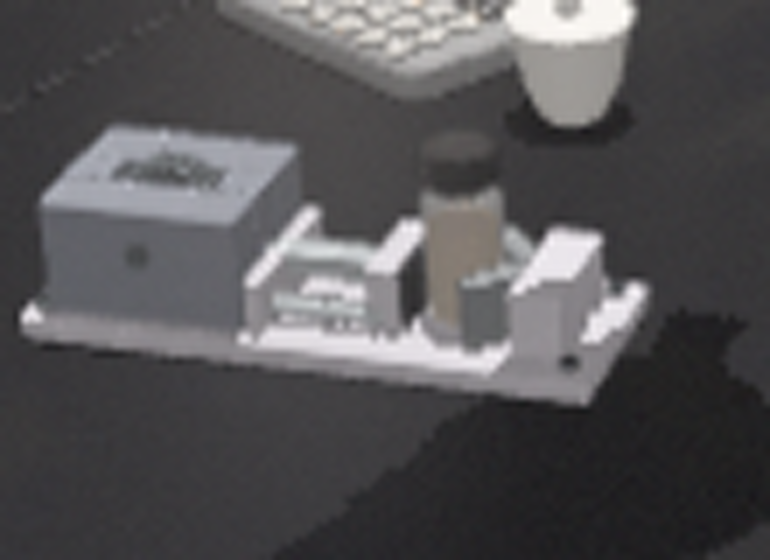

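```bash
python3 - <<'E'
import cv2
a=cv2.imread('pics/wrist14.png')[70:180,235:335];cv2.imwrite('pics/w14d.png',cv2.resize(a,None,fx=5.4,fy=5.4,interpolation=cv2.INTER_CUBIC))
E
```

```text
(no output)
```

View pics/w14d.png

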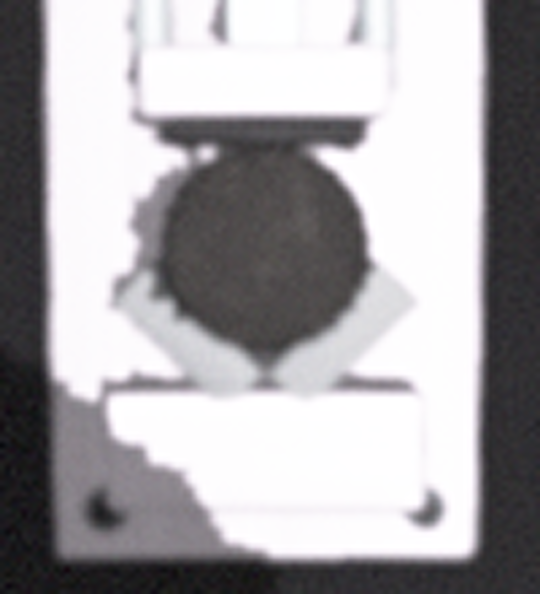

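```bash
python3 - <<'E'
from cell import hand_in,status
print(hand_in());print(status.sense()['time'])
E
```

```text
the job is handed in; nothing more can be done
None
the job is handed in; nothing more can be done
```

The vial is standing upright in the holder, seated in the V with the sliding jaw closed against it, and the job is handed in at about 17.6 s of the 61 s allowed.

**Placing:** I gripped the vial at 20 N and set it down in the bay. I had to lower it by feel, and one step pushed it onto the bay floor with about 17 N before I backed off to about 6 N and let go.

**Rolling the wheel:** I used three strokes with the closed fingertips. Pressing was mostly 4–8 N, with brief peaks of about 10 N. Rim drag was 2–3 N while the jaw ran free. It rose to about 5–6 N once the vial was home, and after that the tip slipped on a wheel that had stopped turning. I read that as roughly 5–7 N of jaw force on the vial, an estimate from the drag rather than a measurement.

**Last checks:**
- **Vial and jaw:** After lifting off, the wrist and scene pictures show the vial upright against both V faces with the black jaw face touching it.
- **Other items:** The beaker and crucible look undisturbed in the last pictures. The tin was not in them, and I never went near it.
- **Robot:** It was clear of everything, with wrist force near zero.

**Disagreements:** The wrist and fixed cameras differed by about 1.5–2 mm on where the holder was, so I placed the vial between the two estimates. My picture reading also put the jaw's starting travel at about 5–6 mm instead of the stated 0–4 mm. I did not resolve that, and it did not affect the result.

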